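# Start a firing on the porcelain furnace

## Task

The crowns are loaded, so start the firing from the porcelain furnace's sloping panel: with a light fingertip switch on the wide main rocker, then the narrow vacuum-pump rocker beside it, by pressing the raised far half of each fully down, and then tap the big round start key and let it spring back. Keep that order, press no other key, and leave the firing tray and the things standing around the furnace where they are.

Things in the scene. Friction and masses are not known exactly. Their poses are not given: they have to be found in the camera images.
- furnace: Porcelain furnace, grey, fixed to the bench, 340 mm deep (x), 460 wide (y). Origin: centre of its underside; x to its back, y to its left, z up; turned up to 0.2 rad. Right part (y -230 to +50 mm): console, its pale panel rising at 20 degrees from the front edge (x -170, z 45 mm) to x -1, z 107, then a flat top. Left part: firing unit, deck 104 mm high, raised head above it.
- panel_mid (a point): Middle of the panel's face (90 mm up the slope). Its axes: x up the slope, y level to the left, z square out of the panel. Upper left: flat display. Lower left: two black rockers side by side, main (left) and pump, 63 mm apart. Right: four dark-grey keys, 68 mm apart up the slope, 63 across: front row head-down (left) and start, back row head-up (left) and stop.
- head_mid (a point): Middle of the underside of the raised firing head, a drum 172 mm in diameter, from here (277 mm above the bench) up to 425 mm, on a 100 mm wide column 120 mm behind this point. Keep the arm clear of it. Axes as the furnace's.
- main_rocker (a joint): Main switch: wide black rocker, 36 mm up the slope, 26 across, bent top. rad: 0 = off (far half raised, near half parallel to the panel, 7 mm above it); 0.4 = on (far half parallel to the panel, 7 mm above it, near half raised). Stiff, no snap: it stays where it is left, so press it right down; about 2 N near the raised far edge, 3.5 N at the far half's middle turns it.
- main_rocker_press (a point): Where to press: on the far half's top face, 16 mm from the ridge (turning axis), 2 mm from the far edge. Off: 14.7 mm up the slope from the ridge, 13.2 mm above the panel; on: 7 mm above it. Axes as panel_mid while off; they turn with the rocker. A fingertip over 5 mm past the ridge on the near half stops it short. Rim 2 mm high; panel free for 20 mm past it and to the sides.
- pump_rocker (a joint): Vacuum-pump switch: narrow black rocker, 36 mm up the slope, 14 across, 63 mm to the right of the main one. Same values, shape and stiffness as the main rocker: 0 off, 0.4 on.
- pump_rocker_press (a point): Where to press the pump rocker, 2 mm from the edge of its far half; same offsets, axes and surroundings as for the main rocker.
- start_key (a joint): Start key: dark grey, the only round one, 29 mm in diameter, at the front right of the panel. m pressed in: 0 = out, 0.004 = bottomed. Sprung: moves from 1.5 N, bottoms at 5.5 N; it has registered at 2.5 mm (4 N) and springs back when let go.
- start_key_top (a point): Middle of the start key's top face, 8 mm above the panel when out. Axes as panel_mid.
- stop_key (a joint): Stop key, not to be pressed: square, 18 mm, a square mark on it, 68 mm up the slope from the start key, 8 mm high. m pressed in, 0 to 0.004, sprung as the start key.
- head_down_key (a joint): Head-down key, not to be pressed: square, 18 mm, an arrow mark, 63 mm left of the start key, 8 mm high. m pressed in, 0 to 0.004, sprung likewise.
- head_up_key (a joint): Head-up key, not to be pressed: square, 18 mm, an arrow mark, 68 mm up the slope from the head-down key, 8 mm high. m pressed in, 0 to 0.004, sprung likewise.
- firing_tray: Loose round firing tray, 80 mm across, with five ivory crowns on pins, 27 mm high in all, on the firing table under the raised head, 134 mm above the bench. Origin: centre of its underside. To be left alone.
- liquid_bottle: Loose white dropper bottle, 34 mm across, 75 mm high, on the bench to the right of the console. Origin: centre of its underside. To be left alone.
- powder_jar: Loose clear porcelain-powder jar, 48 mm across, 45 mm high, on the bench to the right of the console. Origin: centre of its underside. To be left alone.
- plaster_model: Loose ivory plaster model of a dental arch, 73 by 60 mm, 24 mm high, on the bench in front of the console. Origin: on its underside, 25 mm from its square end. To be left alone.

How it is judged (in metres and radians):
On the way, in this order (a step that is already met when the one before it is completed fails the run):
1. the wide main rocker is pressed on (value of joint main_rocker above 0.3 rad), for 0.05 s.
2. then the narrow pump rocker is pressed on (value of joint pump_rocker above 0.3 rad), for 0.05 s.
3. then the round start key is pressed in at least 2.5 mm (value of joint start_key above 0.0025 m), for 0.02 s.
At the end, for the whole second after the job is handed in: Both rockers on (past 0.3 of 0.4 rad), the start key sprung back out (within 1 mm), the other three keys out (within 1 mm), and the tray, bottle, jar and model upright and within 8 mm of where they stood (value of joint each of main_rocker, pump_rocker above 0.3 rad and value of joint each of start_key, stop_key, head_up_key, head_down_key below 0.001 m and distance of each of firing_tray, liquid_bottle, powder_jar, plaster_model from where it was at the start of the episode below 0.008 m and angle between each of firing_tray, liquid_bottle, powder_jar, plaster_model's own z axis and vertical below 0.2 rad); the robot touches nothing.
It fails at once if the pump rocker is switched on while the main rocker is off (value of joint pump_rocker above 0.2 rad and value of joint main_rocker below 0.2 rad).
It fails at once if the start key is pressed while a rocker is still off (value of joint start_key above 0.0015 m and value of joint any of main_rocker, pump_rocker below 0.2 rad).
It fails at once if another key (stop, head up, head down) is pressed more than 1.5 mm (value of joint any of stop_key, head_up_key, head_down_key above 0.0015 m).
It fails at once if the furnace is pushed harder than a light fingertip (over 30 N) (contact force between any of the fingers, the arm and furnace above 30 N).
It fails at once if the tray, bottle, jar or model is moved more than 8 mm, lifted or tipped (distance of any of firing_tray, liquid_bottle, powder_jar, plaster_model from where it was at the start of the episode above 0.008 m).
It also fails if it takes over 40 s, if anything falls off the work surface, if the arm or the gripper's body presses on something with over 40 N, if the wrist force passes 120 N, or if a joint passes its speed limit or range.

## Robot

A 6-joint arm with a two-finger parallel gripper is mounted at the origin on the work surface. World frame = base frame: x ahead of the robot, y to its left, z up, the work surface at z = 0. Lengths are in mm, angles in degrees, forces in N, time in s.
With the tool pointing down it reaches from about 300 to 850 mm from the base axis. Payload 4.2 kg.
Tool frame: the origin (TCP) lies at the very end of the fingers, on their centre line; the grasp point (between the pads) lies 19 mm behind it; z points along the fingers, y is the line along which they close (so a half turn about z gives the same grasp; the last joint's range is limited). The gripper opens to 91 mm and grips with 3 to 60 N. Pads are 32 mm wide; open, the fingers measure 118 mm over their backs; the gripper's body (76 mm by 178 mm) begins 60 mm behind the grasp point.
Start: joints at [-72.88, 18.312, 89.639, -0, 72.044, -1.146], TCP at [180.224, -546.043, 213.976] pointing down, gripper open.
Joint ranges: [-177.97, 177.97], [-48.28, 115.42], [12.27, 149.76], [-77.06, 257.06], [2.81, 150.46], [-146.56, 146.56]. Speed limits (degrees/s): [147.25, 147.25, 180, 180, 180, 180].

## Interface

Orientations are given as [roll, pitch, yaw] about the fixed x, y, z axes, in that order (R = Rz(yaw) Ry(pitch) Rx(roll)).
In Python, from workcell import env, grab_frame gives the robot as it stands. The module is installed in compiled form; this text tells all that it offers.
- The arm moves only by the tool move_arm, never from a script. Its argument "plan" is a list of rows, each an object of numbers: "tx", "ty", "tz": the shift along the tool's x, y, z in cm; "wx", "wy", "wz": the turn, a rotation vector about the tool's x, y, z in rad. In form: [{"tx": .., "ty": .., "tz": .., "wx": .., "wy": .., "wz": ..}, ...]. A call has 1 to 12 rows; each row shifts and turns the commanded pose from where the row before left it, along the tool's axes as they then stand; what a row does not reach is not made up. A row lasts 1/12 s, in which the tool goes at most 41.7 mm and 7.16 degrees, less where a joint would pass 70% of its speed; a pose out of reach is approached as far as the arm can. A call is refused whole if a number of a shift passes 4.17 or a number of a turn 0.125, either way. A call with a gripper value outside its range is refused whole. "gripper" is the finger opening in cm, from 0 to 9.12, set as the call begins (left out, the last holds). The fingers move at their own pace and stop on an object; "force" is the grip in N (left out, the last holds). Time passes only in rows, so rows that do not move let the fingers close. It gives the time, the measured TCP pose, the force, the opening and the grip force at its end, in the units of the state.
- env.state(): the state, without advancing time (a new reading comes with each control period).
- grab_frame(name): name is "side" or "top"; returns a dict with "color" (384x512x3 uint8, red, green, blue), "vfov" (degrees; the focal length in pixels is half the picture's height over the tangent of half this angle, whatever the lens; pixels are square), "cx", "cy" (the principal point, pixels), "k1" (the pictures are not rectified: a ray, as slopes to the right and down, at radius r is drawn at 1 + k1 r^2 times it, then the intrinsics apply), "view" (4x4, takes a point from world to camera coordinates). Camera axes: x right, y up, looking along -z (the intrinsics and any distortion apply to the point x, -y, -z); pixel columns grow to the right and rows downward; lengths in mm; the calibration is good to about 2 mm. A picture is of the moment at which its call begins. There is no depth.
- env.job_done(): hands the job in; it is judged then, once.
The state is a dict: "time_s": time; "qpos": joint angles; "qvel": joint speeds; "effort": joint torques, N m; "ee_pos": TCP position; "ee_rot": TCP orientation; "force": force on the tool from outside, world axes, zero at the start; "torque": the same for the moment, N m; "gripper_width": finger opening in mm; "gripper_force": force on a finger pad.
Only numpy, scipy, OpenCV 4.12 (cv2) and the standard library are available. Lean on these libraries where they do the work, as an engineer would, in place of code of your own. Each camera call takes 0.05 s, during which the arm holds its last target. There are 200 camera calls.

## Working session

There is one attempt and no reset: what is moved stays moved. The work goes in short steps, Python scripts to look and compute and a tool call to move; the robot and the scene stay as the last step left them, time stands still between calls to the robot, and variables do not carry over. Pictures are saved under pics/ and viewed, at most 10 in all, crops included, and the job is handed in when it is done.

Besides the shell and the picture viewer there is one more tool, called as name(argument=value, ...), one argument or row to a line, values as JSON. move_arm: Moves the arm, as the interface text tells. Its arguments: {"type":"object","properties":{"plan":{"type":"array","items":{"type":"object","properties":{"tx":{"type":"number"},"ty":{"type":"number"},"tz":{"type":"number"},"wx":{"type":"number"},"wy":{"type":"number"},"wz":{"type":"number"}}}},"gripper":{"type":"number"},"force":{"type":"number"}},"required":["plan"]}

```bash
mkdir -p pics
python3 - <<'E'
from workcell import env, grab_frame
import cv2,numpy as np,pickle
s=env.state();print({k:np.round(v,2).tolist() for k,v in s.items()})
for n in("side","top"):
    f=grab_frame(n);pickle.dump(f,open(n+".pkl","wb"))
    print(n,f["vfov"],f["cx"],f["cy"],f["k1"],np.round(f["view"],3).tolist())
    cv2.imwrite(f"pics/{n}0.png",cv2.resize(f["color"][:,:,::-1],(768,576),interpolation=cv2.INTER_CUBIC))
E
```

```text
{'time_s': 0.0, 'qpos': [-72.88, 18.35, 89.71, -0.0, 72.04, -1.14], 'qvel': [0.1, -0.1, -0.01, 0.04, 0.1, 0.09], 'effort': [-0.0, -41.25, -23.2, 0.07, 0.05, -0.0], 'ee_pos': [180.06, -545.54, 213.1], 'ee_rot': [-179.9, -0.0, 18.27], 'force': [0.06, 0.23, -0.42], 'torque': [-0.04, 0.02, 0.01], 'gripper_force': 0.0, 'gripper_width': 91.31}
side 53.240181435627065 256.9747578145107 188.65659209022476 -0.11337357897153129 [[0.99, -0.137, 0.015, -577.998], [0.092, 0.739, 0.667, -159.916], [-0.102, -0.66, 0.745, -965.17], [0.0, 0.0, 0.0, 1.0]]
top 52.100655450935434 253.37103619396132 190.8656251679396 0.03903838159574677 [[-0.067, -0.998, -0.003, 18.738], [0.974, -0.066, 0.216, -607.906], [-0.215, 0.012, 0.976, -996.856], [0.0, 0.0, 0.0, 1.0]]
```

View pics/side0.png

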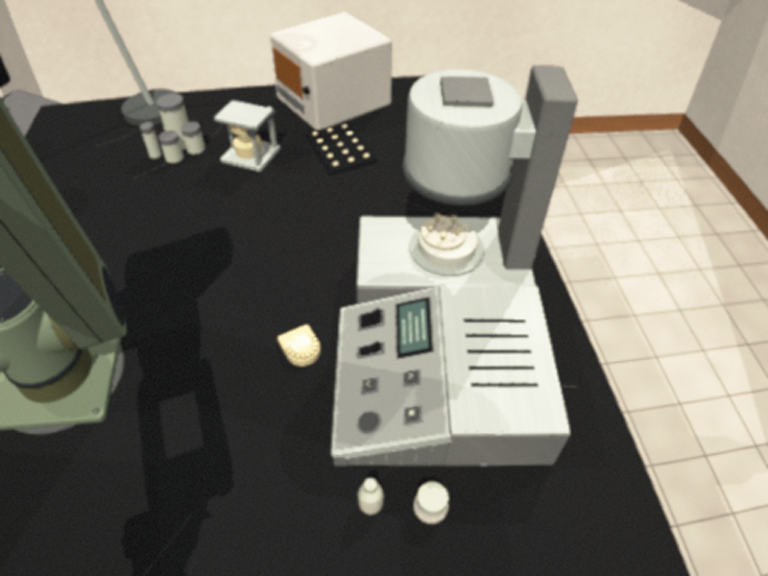

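View pics/top0.png

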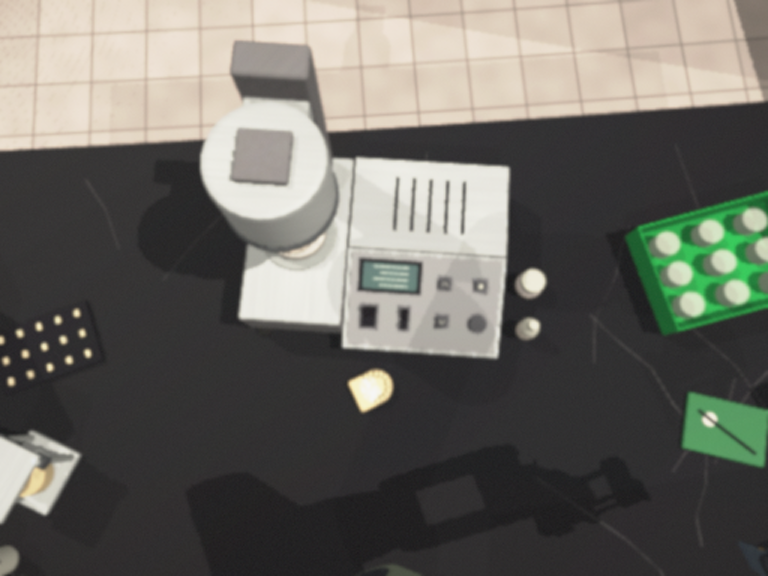

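The side view shows the panel with the rockers at about (371,318) and (371,349), the round start key at (369,422), and the bottle and jar at the bottom, near (370,497) and (432,503). In the top view, main is at (368,317), pump (403,318), head-down (441,321), start (477,323), head-up (444,284) and stop (480,286). Pixels are at 1.5x scale. Next I triangulate the dark blobs.

```bash
cat > cam.py <<'E'
import numpy as np,cv2,pickle
def ray(f,uv):
    F=f["color"].shape[0]/2/np.tan(np.radians(f["vfov"]/2))
    K=np.array([[F,0,f["cx"]],[0,F,f["cy"]],[0,0,1.]])
    n=cv2.undistortPoints(np.array([[uv]],float),K,np.array([f["k1"],0,0,0,0.]))[0,0]
    V=np.array(f["view"]);R=V[:3,:3]
    d=R.T@np.array([n[0],-n[1],-1]);return -R.T@V[:3,3],d/np.linalg.norm(d)
def proj(f,p):
    F=f["color"].shape[0]/2/np.tan(np.radians(f["vfov"]/2));V=np.array(f["view"])
    c=V[:3,:3]@p+V[:3,3];a=np.array([c[0],-c[1]])/-c[2]
    return F*a*(1+f["k1"]*a@a)+[f["cx"],f["cy"]]
def tri(rs):
    A=sum(np.eye(3)-np.outer(d,d) for o,d in rs);b=sum((np.eye(3)-np.outer(d,d))@o for o,d in rs)
    p=np.linalg.solve(A,b);return p,[np.linalg.norm(np.cross(p-o,d)) for o,d in rs]
E
python3 - <<'E'
from cam import *
seeds={"side":dict(main=(371,318),pump=(371,349),hd=(369,384),start=(369,422),hu=(411,377),stop=(412,414)),
"top":dict(main=(368,317),pump=(403,318),hd=(441,321),start=(477,323),hu=(444,284),stop=(480,286))}
R={}
for n in seeds:
    f=pickle.load(open(n+".pkl","rb"));g=cv2.cvtColor(f["color"],cv2.COLOR_RGB2GRAY)
    for k,(u,v) in seeds[n].items():
        u/=1.5;v/=1.5;w=13;x0,y0=int(u)-w,int(v)-w
        c=g[y0:y0+2*w+1,x0:x0+2*w+1]
        bg=np.percentile(c,80);th=(bg+c.min())/2 if k in("main","pump","start") else bg*0.8
        l,lab,st,ce=cv2.connectedComponentsWithStats((c<th).astype(np.uint8))
        i=1+np.argmin([np.hypot(*(ce[j]-w))-st[j,4]*.05 for j in range(1,l)])
        uv=ce[i]+[x0,y0];R.setdefault(k,[]).append(ray(f,uv))
        print(n,k,uv.round(1),st[i].tolist(),bg,c.min())
for k in R:
    p,e=tri(R[k]);print(k,p.round(1),np.round(e,1))
ims=[]
for n,(x,y,w,h) in dict(side=(215,185,95,125),top=(222,160,125,85)).items():
    f=pickle.load(open(n+".pkl","rb"));c=f["color"][y:y+h,x:x+w,::-1];s=4
    c=cv2.resize(c,None,fx=s,fy=s,interpolation=cv2.INTER_CUBIC);ims.append(cv2.copyMakeBorder(c,0,500-c.shape[0],0,0,cv2.BORDER_CONSTANT))
im=np.hstack(ims);im=cv2.resize(im,(800,int(500*800/im.shape[1])));print(800/880*4);cv2.imwrite("pics/crop.png",im)
E
```

```text
side main [247.1 212.3] [6, 7, 15, 13, 138] 184.0 25
side pump [246.8 232.5] [5, 9, 16, 10, 97] 184.0 27
side hd [246.2 256.9] [8, 9, 11, 11, 98] 167.0 84
side start [245.5 281.2] [6, 7, 14, 14, 159] 167.0 80
side hu [274. 252.] [7, 9, 13, 11, 114] 183.0 82
side stop [274.8 276.6] [8, 8, 12, 12, 112] 182.0 86
top main [245.  210.5] [8, 6, 11, 14, 152] 193.0 37
top pump [268.7 211.7] [11, 6, 7, 15, 92] 193.0 38
top hd [293.5 214. ] [8, 8, 10, 10, 88] 174.0 83
top start [317.2 215.6] [6, 8, 13, 12, 126] 184.0 84
top hu [296.  188.8] [8, 8, 11, 11, 103] 194.0 96
top stop [319.5 190. ] [8, 8, 10, 11, 83] 191.0 94
main [556.5   3.7  67.6] [1.1 1.1]
pump [548.4 -59.3  69.1] [0.8 0.8]
hd [ 538.8 -125.1   64.8] [1.1 1.1]
start [ 530.  -187.8   65.1] [0.8 0.8]
hu [ 601.8 -135.1   88.6] [1. 1.]
stop [ 593.9 -197.    87.5] [0.4 0.4]
3.6363636363636362
```

View pics/crop.png

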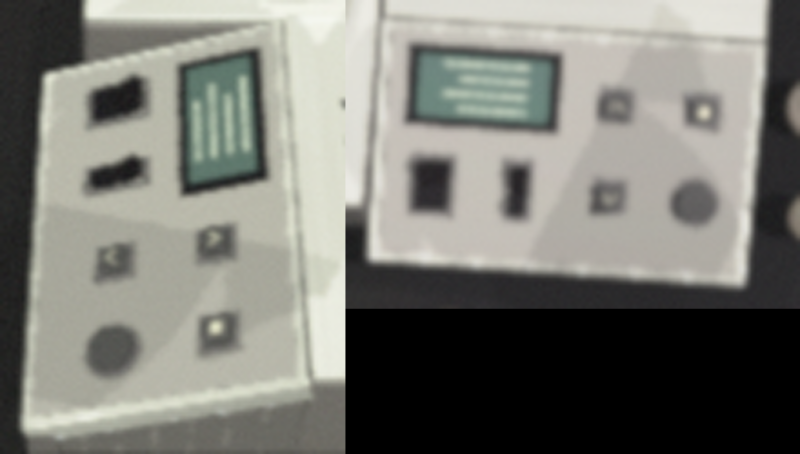

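The crop shows a bent black main rocker, a narrower pump rocker, the round start key at bottom right of the panel and the square-marked stop key above it. The grid distances come out right (63, 63 and 68 mm; 19° slope; yaw about -8°). To check height bias, I triangulate the panel corners, whose heights are known.

Run:
```python
from cam import *
S=pickle.load(open("side.pkl","rb"));T=pickle.load(open("top.pkl","rb"));s=800/880*4
P=dict(FL=((44,75),(370,262)),FR=((22,428),(745,285)),BR=((311,390),(765,41)),BL=((280,20),(385,20)))
for k,(a,b) in P.items():
    p,e=tri([ray(S,np.array(a)/s+[215,185]),ray(T,(np.array(b)-[345,0])/s+[222,160])]);print(k,p.round(1),np.round(e,1))
yaw=np.radians(-8);c,n=np.cos(yaw),np.sin(yaw);Rz=np.array([[c,-n,0],[n,c,0],[0,0,1]])
a=np.radians(20);A=np.column_stack([Rz@[np.cos(a),0,np.sin(a)],Rz@[0,1,0],Rz@[-np.sin(a),0,np.cos(a)]])
Q=dict(main=[556.5,3.7,67.6],pump=[548.4,-59.3,69.1],hd=[538.8,-125.1,64.8],start=[530,-187.8,65.1],hu=[601.8,-135.1,88.6],stop=[593.9,-197,87.5])
for k in Q:print(k,(A.T@(np.array(Q[k])-Q["start"])).round(1))
for f in(S,T):
  V=np.array(f["view"]);print((-V[:3,:3].T@V[:3,3]).round(0))
```

```text
FL [506.7  51.5  43.5] [3.1 3.1]
FR [ 470.1 -223.8   46.3] [2.3 2.3]
BR [ 639.  -247.3   99.9] [0.8 0.8]
BL [673.1  27.2 108. ] [2.5 2.5]
main [  0.5 193.3   2.5]
pump [  1.7 129.8   3.6]
hd [-0.1 63.3 -0.3]
start [0. 0. 0.]
hu [68.  62.2  0.3]
stop [68.3 -0.2 -1. ]
[ 489. -598.  834.]
[ 379.  -10. 1105.]
```

```bash
cat > geo.py <<'E'
import numpy as np
from scipy.spatial.transform import Rotation as Ro
yaw=np.radians(-8);a=np.radians(20);Rz=Ro.from_euler('z',yaw).as_matrix()
A=Rz@np.array([[np.cos(a),0,-np.sin(a)],[0,1,0],[np.sin(a),0,np.cos(a)]])
Tool=np.column_stack([A[:,0],-A[:,1],-A[:,2]])
start=np.array([529.5,-187.,71.5])   # key top (8 above panel)
def pt(up,left,out): return start+A@[up,left,out-8]
def delta(s,p,R=Tool):
    R0=Ro.from_euler('xyz',s["ee_rot"],degrees=True)
    return R0.as_matrix().T@(p-np.array(s["ee_pos"]))/10,(R0.inv()*Ro.from_matrix(R)).as_rotvec()
E
python3 - <<'E'
from cam import *;from geo import *;from workcell import env
S=pickle.load(open("side.pkl","rb"))
o,d=ray(S,(447/1.5,250/1.5));p=o+d*(134-o[2])/d[2];org=pt(0,0,0)
q=Rz.T@(p-org);print("tray",p.round(0),"rel start in furnace axes",q.round(0))
s=env.state();p=pt(19,192,60);print(p);R0=Ro.from_euler('xyz',s["ee_rot"],degrees=True)
print(delta(s,p),R0.as_matrix().T@np.array([100,100,0])/10)
print((Ro.from_matrix(Tool)).as_euler('xyz',degrees=True))
E
```

```text
tray [701.  85. 134.] rel start in furnace axes [129. 293.  70.]
[556.28967513   3.12185062 126.862399  ]
(array([ 52.92252613, -40.30328478,   8.69949483]), array([-0.08155169,  0.34324572,  0.45343257])) [ 1.26302164e+01 -6.36219504e+00  1.04390766e-02]
[180. -20.  -8.]
```

move_arm(
  plan=[
    {"tx":3.2,"ty":-2.5},
    {"tx":3.2,"ty":-2.5},
    {"tx":3.2,"ty":-2.5},
    {"tx":3.2,"ty":-2.5},
    {"tx":3.2,"ty":-2.5},
    {"tx":3.2,"ty":-2.5},
    {"tx":3.2,"ty":-2.5},
    {"tx":3.2,"ty":-2.5},
    {"tx":3.2,"ty":-2.5},
    {"tx":3.2,"ty":-2.5},
    {"tx":3.2,"ty":-2.5},
    {"tx":3.2,"ty":-2.5},
  ],
  gripper=0,
)

```text
schema error: expected keys tx, ty, tz, wx, wy, wz
```

move_arm(
  plan=[
    {"wx":-0.014,"wy":0.058,"wz":0.076},
    {"wx":-0.014,"wy":0.058,"wz":0.076},
    {"wx":-0.014,"wy":0.058,"wz":0.076},
    {"wx":-0.014,"wy":0.058,"wz":0.076},
    {"wx":-0.014,"wy":0.058,"wz":0.076},
    {"wx":-0.013,"wy":0.057,"wz":0.075},
    {},
    {},
  ],
)

```text
schema error: expected keys tx, ty, tz, wx, wy, wz
```

Run:
```python
from geo import *;from workcell import env
s=env.state();print(s["ee_rot"],s["ee_pos"],s["force"]);print(delta(s,pt(19,192,50)))
```

```text
[-1.79908953e+02 -1.49301006e-03  1.82642887e+01] [ 180.07803455 -545.59763733  213.20300125] [-0.00766465  0.37605714  0.8950427 ]
(array([ 53.22921245, -40.15044359,   9.63895376]), array([-0.08155169,  0.34324572,  0.45343257]))
```

All keys are required in each row.

move_arm(
  plan=[
    {"tx":3.2,"ty":-2.5,"tz":0,"wx":0,"wy":0,"wz":0},
    {"tx":3.2,"ty":-2.5,"tz":0,"wx":0,"wy":0,"wz":0},
    {"tx":3.2,"ty":-2.5,"tz":0,"wx":0,"wy":0,"wz":0},
    {"tx":3.2,"ty":-2.5,"tz":0,"wx":0,"wy":0,"wz":0},
    {"tx":3.2,"ty":-2.5,"tz":0,"wx":0,"wy":0,"wz":0},
    {"tx":3.2,"ty":-2.5,"tz":0,"wx":0,"wy":0,"wz":0},
    {"tx":3.2,"ty":-2.5,"tz":0,"wx":0,"wy":0,"wz":0},
    {"tx":3.2,"ty":-2.5,"tz":0,"wx":0,"wy":0,"wz":0},
    {"tx":3.2,"ty":-2.5,"tz":0,"wx":0,"wy":0,"wz":0},
    {"tx":3.2,"ty":-2.5,"tz":0,"wx":0,"wy":0,"wz":0},
    {"tx":3.2,"ty":-2.5,"tz":0,"wx":0,"wy":0,"wz":0},
    {"tx":3.2,"ty":-2.5,"tz":0,"wx":0,"wy":0,"wz":0},
  ],
  gripper=0,
)

```text
time_s: 1.1
ee_pos: [451.3, -138.8, 213.8]
ee_rot: [180.0, 0.0, 18.3]
force: [0.8, -0.8, 0.2]
gripper_width: 13.9
gripper_force: 0.0
```

move_arm(
  plan=[
    {"tx":0,"ty":0,"tz":0,"wx":-0.014,"wy":0.058,"wz":0.076},
    {"tx":0,"ty":0,"tz":0,"wx":-0.014,"wy":0.058,"wz":0.076},
    {"tx":0,"ty":0,"tz":0,"wx":-0.014,"wy":0.058,"wz":0.076},
    {"tx":0,"ty":0,"tz":0,"wx":-0.014,"wy":0.058,"wz":0.076},
    {"tx":0,"ty":0,"tz":0,"wx":-0.014,"wy":0.058,"wz":0.076},
    {"tx":0,"ty":0,"tz":0,"wx":-0.012,"wy":0.053,"wz":0.073},
    {"tx":0,"ty":0,"tz":0,"wx":0,"wy":0,"wz":0},
    {"tx":0,"ty":0,"tz":0,"wx":0,"wy":0,"wz":0},
  ],
)

```text
time_s: 1.77
ee_pos: [450.1, -140.5, 213.7]
ee_rot: [179.9, -20.0, -7.8]
force: [0.1, 0.3, 0.1]
gripper_width: 0.6
gripper_force: 0.0
```

Run:
```python
from geo import *;from workcell import env
s=env.state();print(s["ee_rot"],s["ee_pos"],s["force"],s["gripper_width"]);print(delta(s,pt(19,192,50)))
```

```text
[179.88396396 -19.9588761   -7.82825721] [ 450.10126683 -140.54163744  213.74031493] [0.09891837 0.26590747 0.14358497] 0.5764836391139374
(array([  5.08398226, -15.70222154,  12.05719287]), array([0.00100102, 0.00071489, 0.0028178 ]))
```

move_arm(
  plan=[
    {"tx":0.85,"ty":-2.62,"tz":2,"wx":0,"wy":0,"wz":0},
    {"tx":0.85,"ty":-2.62,"tz":2,"wx":0,"wy":0,"wz":0},
    {"tx":0.85,"ty":-2.62,"tz":2,"wx":0,"wy":0,"wz":0},
    {"tx":0.85,"ty":-2.62,"tz":2,"wx":0,"wy":0,"wz":0},
    {"tx":0.85,"ty":-2.62,"tz":2,"wx":0,"wy":0,"wz":0},
    {"tx":0.85,"ty":-2.62,"tz":2,"wx":0,"wy":0,"wz":0},
    {"tx":0,"ty":0,"tz":0,"wx":0,"wy":0,"wz":0},
    {"tx":0,"ty":0,"tz":0,"wx":0,"wy":0,"wz":0},
  ],
)

```text
time_s: 2.43
ee_pos: [561.7, 3.6, 117.0]
ee_rot: [179.8, -19.9, -7.7]
force: [0.1, -0.2, -0.6]
gripper_width: 0.6
gripper_force: 0.0
```

Run:
```python
from geo import *;from cam import *;from workcell import env,grab_frame
s=env.state();print(s["ee_rot"],s["ee_pos"],s["force"]);print(delta(s,pt(19,192,50)))
ims=[];p=np.array(s["ee_pos"]);R=Ro.from_euler('xyz',s["ee_rot"],degrees=True).as_matrix()
for n in("side","top"):
    f=grab_frame(n);pickle.dump(f,open(n+"1.pkl","wb"));u=proj(f,p).astype(int);x,y=max(u[0]-50,0),max(u[1]-50,0)
    c=cv2.resize(f["color"][y:y+100,x:x+100,::-1],(400,400),interpolation=cv2.INTER_CUBIC)
    q=[((proj(f,p+R@[i*16,j*13.5,0])-[x,y]+.5)*4).astype(int) for i,j in((-1,-1),(1,-1),(1,1),(-1,1))]
    cv2.polylines(c,[np.array(q)],True,(0,0,255),1)
    q=[((proj(f,pt(*k))-[x,y]+.5)*4).astype(int) for k in((14.7,192,13.2),(0,192,7),(0,129,7),(14.7,129,13.2))]
    for k in q:cv2.circle(c,tuple(map(int,k)),3,(255,255,0),-1)
    ims.append(c);print(n,x,y)
cv2.imwrite("pics/h1.png",np.hstack(ims))
```

```text
[179.82810413 -19.86424185  -7.68665336] [561.69710317   3.62646247 116.97294837] [ 0.14227587 -0.17995865 -0.61585455]
(array([-0.15925026,  0.12453464, -0.10953061]), array([0.00113575, 0.00236171, 0.00514488]))
side 198 149
top 194 154
```

View pics/h1.png

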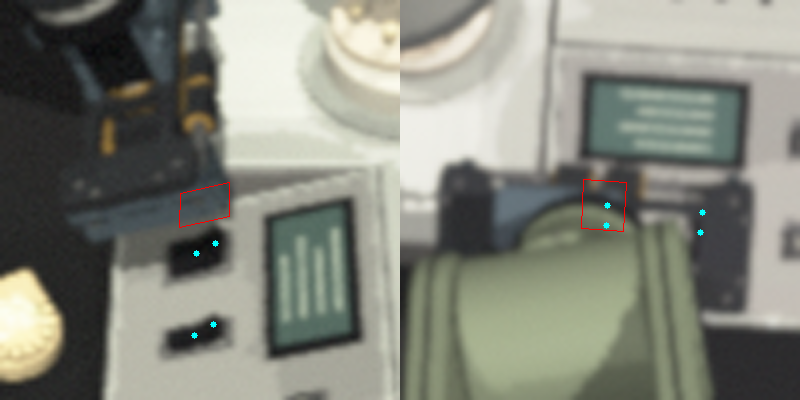

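The tip is hidden behind the gripper body in both views. The predicted rocker points (cyan) do lie on the rockers in the side picture: main ridge (196,253), pump ridge (194,335). I'll approach by feel.

move_arm(
  plan=[
    {"tx":-0.1,"ty":0.1,"tz":0.5,"wx":0.001,"wy":0.002,"wz":0.005},
    {"tx":0,"ty":0,"tz":0.5,"wx":0,"wy":0,"wz":0},
    {"tx":0,"ty":0,"tz":0.5,"wx":0,"wy":0,"wz":0},
    {"tx":0,"ty":0,"tz":0.5,"wx":0,"wy":0,"wz":0},
    {"tx":0,"ty":0,"tz":0.5,"wx":0,"wy":0,"wz":0},
    {"tx":0,"ty":0,"tz":0,"wx":0,"wy":0,"wz":0},
    {"tx":0,"ty":0,"tz":0,"wx":0,"wy":0,"wz":0},
  ],
)

```text
time_s: 3.12
ee_pos: [568.1, 0.2, 94.2]
ee_rot: [-179.9, -20.1, -8.2]
force: [-0.4, 1.1, 0.3]
gripper_width: 0.4
gripper_force: 0.0
```

```bash
cat > st.py <<'E'
from geo import *;from workcell import env
import sys
s=env.state();q=A.T@(np.array(s["ee_pos"])-start);q[2]+=8
print("panel up/left/out",q.round(1),"F panel",(A.T@np.array(s["force"])).round(1),"rot",np.round(s["ee_rot"],1),round(s["time_s"],2))
E
python3 st.py
```

```text
panel up/left/out [ 19.2 190.7  25.2] F panel [-0.4  1.   0.4] rot [-179.9  -20.1   -8.2] 3.12
```

move_arm(
  plan=[
    {"tx":0,"ty":0,"tz":0.3,"wx":0,"wy":0,"wz":0},
    {"tx":0,"ty":0,"tz":0.2,"wx":0,"wy":0,"wz":0},
    {"tx":0,"ty":0,"tz":0,"wx":0,"wy":0,"wz":0},
    {"tx":0,"ty":0,"tz":0,"wx":0,"wy":0,"wz":0},
  ],
)

```text
time_s: 3.45
ee_pos: [569.9, 0.1, 89.9]
ee_rot: [-179.9, -20.2, -8.2]
force: [0.4, -0.7, -0.1]
gripper_width: 0.4
gripper_force: 0.0
```

move_arm(
  plan=[
    {"tx":0,"ty":0,"tz":0.2,"wx":0,"wy":0,"wz":0},
    {"tx":0,"ty":0,"tz":0.2,"wx":0,"wy":0,"wz":0},
    {"tx":0,"ty":0,"tz":0,"wx":0,"wy":0,"wz":0},
    {"tx":0,"ty":0,"tz":0,"wx":0,"wy":0,"wz":0},
  ],
)

```text
time_s: 3.78
ee_pos: [571.4, -0.1, 86.2]
ee_rot: [-179.9, -20.2, -8.2]
force: [0.7, -0.8, -0.3]
gripper_width: 0.3
gripper_force: 0.1
```

```bash
python3 st.py
```

```text
panel up/left/out [ 19.6 190.9  16.5] F panel [ 0.6 -0.7 -0.5] rot [-179.9  -20.2   -8.2] 3.78
```

move_arm(
  plan=[
    {"tx":0,"ty":0,"tz":0.15,"wx":0,"wy":0,"wz":0},
    {"tx":0,"ty":0,"tz":0.15,"wx":0,"wy":0,"wz":0},
    {"tx":0,"ty":0,"tz":0,"wx":0,"wy":0,"wz":0},
    {"tx":0,"ty":0,"tz":0,"wx":0,"wy":0,"wz":0},
  ],
)

```text
time_s: 4.12
ee_pos: [572.8, -0.3, 83.6]
ee_rot: [-179.9, -20.2, -8.2]
force: [0.5, -0.7, 2.5]
gripper_width: 0.1
gripper_force: 0.7
```

move_arm(
  plan=[
    {"tx":0,"ty":0,"tz":0.1,"wx":0,"wy":0,"wz":0},
    {"tx":0,"ty":0,"tz":0.1,"wx":0,"wy":0,"wz":0},
    {"tx":0,"ty":0,"tz":0,"wx":0,"wy":0,"wz":0},
    {"tx":0,"ty":0,"tz":0,"wx":0,"wy":0,"wz":0},
  ],
)

```text
time_s: 4.45
ee_pos: [573.1, -0.3, 81.5]
ee_rot: [-179.9, -20.2, -8.2]
force: [0.7, 0.1, 1.4]
gripper_width: 0.9
gripper_force: 0.9
```

```bash
python3 st.py
```

```text
panel up/left/out [ 19.6 190.9  11.5] F panel [1.1 0.2 1.1] rot [-179.9  -20.2   -8.2] 4.45
```

Contact came at about 14 mm above the panel, as predicted, so the height estimate holds.

move_arm(
  plan=[
    {"tx":0,"ty":0,"tz":0.1,"wx":0,"wy":0,"wz":0},
    {"tx":0,"ty":0,"tz":0.1,"wx":0,"wy":0,"wz":0},
    {"tx":0,"ty":0,"tz":0,"wx":0,"wy":0,"wz":0},
    {"tx":0,"ty":0,"tz":0,"wx":0,"wy":0,"wz":0},
  ],
)

```text
time_s: 4.78
ee_pos: [573.9, -0.5, 79.7]
ee_rot: [-179.9, -20.2, -8.2]
force: [0.6, 1.1, 2.4]
gripper_width: 0.5
gripper_force: 1.2
```

move_arm(
  plan=[
    {"tx":0,"ty":0,"tz":0.1,"wx":0,"wy":0,"wz":0},
    {"tx":0,"ty":0,"tz":0,"wx":0,"wy":0,"wz":0},
    {"tx":0,"ty":0,"tz":0,"wx":0,"wy":0,"wz":0},
  ],
)

```text
time_s: 5.03
ee_pos: [573.9, -0.4, 79.6]
ee_rot: [-179.9, -20.2, -8.2]
force: [-4.4, 0.4, 10.3]
gripper_width: 0.4
gripper_force: 5.6
```

```bash
python3 st.py
```

```text
panel up/left/out [ 19.7 190.9   9.4] F panel [-0.6 -0.2 11.2] rot [-179.9  -20.2   -8.2] 5.03
```

move_arm(
  plan=[
    {"tx":0,"ty":0,"tz":0.04,"wx":0,"wy":0,"wz":0},
    {"tx":0,"ty":0,"tz":0,"wx":0,"wy":0,"wz":0},
    {"tx":0,"ty":0,"tz":0,"wx":0,"wy":0,"wz":0},
  ],
)

```text
time_s: 5.28
ee_pos: [574.0, -0.5, 79.5]
ee_rot: [-179.9, -20.2, -8.2]
force: [-4.2, 1.0, 13.4]
gripper_width: 0.7
gripper_force: 7.3
```

move_arm(
  plan=[
    {"tx":0,"ty":0,"tz":-1,"wx":0,"wy":0,"wz":0},
    {"tx":0,"ty":0,"tz":-2.5,"wx":0,"wy":0,"wz":0},
    {"tx":0,"ty":2,"tz":-2.5,"wx":0,"wy":0,"wz":0},
    {"tx":0,"ty":3,"tz":0,"wx":0,"wy":0,"wz":0},
    {"tx":-3,"ty":1.3,"tz":0,"wx":0,"wy":0,"wz":0},
    {"tx":-4,"ty":0,"tz":0,"wx":0,"wy":0,"wz":0},
    {"tx":-4,"ty":0,"tz":0,"wx":0,"wy":0,"wz":0},
    {"tx":0,"ty":0,"tz":0,"wx":0,"wy":0,"wz":0},
  ],
)

```text
time_s: 5.95
ee_pos: [426.9, -43.5, 89.3]
ee_rot: [-180.0, -18.8, -8.3]
force: [-1.5, 0.0, -0.7]
gripper_width: 0.4
gripper_force: 0.0
```

```bash
python3 st.py
python3 - <<'E'
from geo import *;from cam import *;from workcell import grab_frame
ims=[]
for n in("side","top"):
    f=grab_frame(n);pickle.dump(f,open(n+"2.pkl","wb"));u=proj(f,pt(5,160,7)).astype(int);x,y=u-32
    ims.append(cv2.resize(f["color"][y:y+64,x:x+64,::-1],(400,400),interpolation=cv2.INTER_CUBIC))
cv2.imwrite("pics/h2.png",np.hstack(ims))
E
```

```text
panel up/left/out [-108.1  127.8   66.3] F panel [-1.6 -0.2 -0.1] rot [-180.   -18.8   -8.3] 5.95
```

View pics/h2.png

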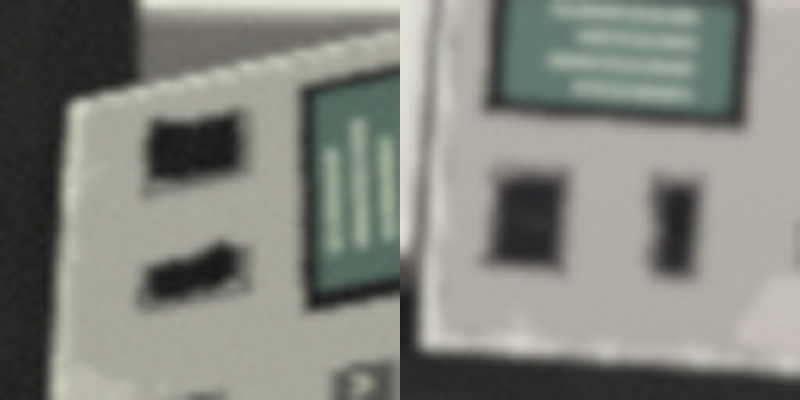

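The picture shows the main rocker's bend reversed: its near half is now raised, at left image (150,120). The pump at (190,270) is unchanged. Now the pump.

move_arm(
  plan=[
    {"tx":0,"ty":0,"tz":0,"wx":0,"wy":0,"wz":0},
    {"tx":0,"ty":0,"tz":0,"wx":0,"wy":0,"wz":0},
  ],
)

```text
time_s: 6.22
ee_pos: [444.3, -45.3, 97.5]
ee_rot: [-179.9, -20.3, -8.2]
force: [0.9, -0.8, 0.0]
gripper_width: 0.7
gripper_force: 0.0
```

```bash
cat >> st.py <<'E'
for k in sys.argv[1:]: print([np.round(v,3) for v in delta(s,pt(*eval(k)))])
E
python3 st.py 19.5,129,40
```

```text
panel up/left/out [-88.9 128.5  68.1] F panel [ 0.9 -0.7 -0.3] rot [-179.9  -20.3   -8.2] 6.22
[array([10.825, -0.095,  2.862]), array([ 0.   , -0.005, -0.004])]
```

move_arm(
  plan=[
    {"tx":3.5,"ty":0,"tz":0.8,"wx":0,"wy":-0.005,"wz":-0.004},
    {"tx":3.5,"ty":0,"tz":1,"wx":0,"wy":0,"wz":0},
    {"tx":2.5,"ty":0,"tz":1,"wx":0,"wy":0,"wz":0},
    {"tx":1.3,"ty":0,"tz":0,"wx":0,"wy":0,"wz":0},
    {"tx":0,"ty":0,"tz":0.6,"wx":0,"wy":0,"wz":0},
    {"tx":0,"ty":0,"tz":0.6,"wx":0,"wy":0,"wz":0},
    {"tx":0,"ty":0,"tz":0,"wx":0,"wy":0,"wz":0},
    {"tx":0,"ty":0,"tz":0,"wx":0,"wy":0,"wz":0},
    {"tx":0,"ty":0,"tz":0,"wx":0,"wy":0,"wz":0},
  ],
)

```text
time_s: 6.97
ee_pos: [555.3, -61.1, 95.5]
ee_rot: [180.0, -19.8, -8.0]
force: [-0.2, -0.2, 0.1]
gripper_width: 0.3
gripper_force: 0.0
```

```bash
python3 st.py 19.5,129,18
```

```text
panel up/left/out [ 15.8 128.2  27.8] F panel [-0.1 -0.3  0.2] rot [180.  -19.8  -8. ] 6.97
[array([ 0.375, -0.077,  0.974]), array([0.   , 0.004, 0.   ])]
```

move_arm(
  plan=[
    {"tx":0.38,"ty":-0.05,"tz":0.5,"wx":0,"wy":0,"wz":0},
    {"tx":0,"ty":0,"tz":0.5,"wx":0,"wy":0,"wz":0},
    {"tx":0,"ty":0,"tz":0,"wx":0,"wy":0,"wz":0},
    {"tx":0,"ty":0,"tz":0,"wx":0,"wy":0,"wz":0},
  ],
)

```text
time_s: 7.3
ee_pos: [563.2, -61.8, 87.4]
ee_rot: [180.0, -19.8, -8.0]
force: [0.9, 0.2, 0.1]
gripper_width: 0.8
gripper_force: 0.0
```

move_arm(
  plan=[
    {"tx":0,"ty":0,"tz":0.1,"wx":0,"wy":0,"wz":0},
    {"tx":0,"ty":0,"tz":0,"wx":0,"wy":0,"wz":0},
    {"tx":0,"ty":0,"tz":0,"wx":0,"wy":0,"wz":0},
  ],
)

```text
time_s: 7.55
ee_pos: [563.8, -61.9, 86.9]
ee_rot: [180.0, -19.9, -8.0]
force: [-0.4, -0.6, -0.6]
gripper_width: 0.5
gripper_force: 0.0
```

move_arm(
  plan=[
    {"tx":0,"ty":0,"tz":0.1,"wx":0,"wy":0,"wz":0},
    {"tx":0,"ty":0,"tz":0,"wx":0,"wy":0,"wz":0},
    {"tx":0,"ty":0,"tz":0,"wx":0,"wy":0,"wz":0},
  ],
)

```text
time_s: 7.8
ee_pos: [564.3, -61.9, 86.1]
ee_rot: [180.0, -19.9, -8.0]
force: [-0.5, 0.3, 0.8]
gripper_width: 0.2
gripper_force: 0.6
```

```bash
python3 st.py 19.5,129,8
```

```text
panel up/left/out [ 21.1 128.7  15.9] F panel [-0.3  0.2  1. ] rot [180.  -19.9  -8. ] 7.8
[array([-0.155, -0.031,  0.792]), array([0.   , 0.002, 0.   ])]
```

Contact is at about 16 here. The main rocker stopped at 9.4, so its travel was about 7 mm, which is fully on.

move_arm(
  plan=[
    {"tx":-0.1,"ty":0,"tz":0.1,"wx":0,"wy":0,"wz":0},
    {"tx":0,"ty":0,"tz":0.1,"wx":0,"wy":0,"wz":0},
    {"tx":0,"ty":0,"tz":0.1,"wx":0,"wy":0,"wz":0},
    {"tx":0,"ty":0,"tz":0.1,"wx":0,"wy":0,"wz":0},
    {"tx":0,"ty":0,"tz":0.1,"wx":0,"wy":0,"wz":0},
    {"tx":0,"ty":0,"tz":0,"wx":0,"wy":0,"wz":0},
    {"tx":0,"ty":0,"tz":0,"wx":0,"wy":0,"wz":0},
  ],
)

```text
time_s: 8.38
ee_pos: [564.5, -62.0, 80.5]
ee_rot: [180.0, -19.8, -8.0]
force: [0.3, 0.3, 1.5]
gripper_width: 0.6
gripper_force: 0.7
```

move_arm(
  plan=[
    {"tx":0,"ty":0,"tz":0.1,"wx":0,"wy":0,"wz":0},
    {"tx":0,"ty":0,"tz":0,"wx":0,"wy":0,"wz":0},
    {"tx":0,"ty":0,"tz":0,"wx":0,"wy":0,"wz":0},
  ],
)

```text
time_s: 8.63
ee_pos: [564.8, -62.0, 79.5]
ee_rot: [180.0, -19.8, -8.0]
force: [0.0, -0.2, 2.0]
gripper_width: 0.7
gripper_force: 0.4
```

```bash
python3 st.py
```

```text
panel up/left/out [ 19.2 128.7   9.5] F panel [ 0.7 -0.2  1.8] rot [180.  -19.8  -8. ] 8.63
```

move_arm(
  plan=[
    {"tx":0,"ty":0,"tz":0.1,"wx":0,"wy":0,"wz":0},
    {"tx":0,"ty":0,"tz":0,"wx":0,"wy":0,"wz":0},
    {"tx":0,"ty":0,"tz":0,"wx":0,"wy":0,"wz":0},
  ],
)

```text
time_s: 8.88
ee_pos: [564.9, -62.0, 79.3]
ee_rot: [180.0, -19.8, -8.0]
force: [-2.8, -0.3, 8.9]
gripper_width: 0.2
gripper_force: 4.4
```

```bash
python3 st.py
```

```text
panel up/left/out [ 19.2 128.7   9.3] F panel [ 0.4 -0.7  9.3] rot [180.  -19.8  -8. ] 8.88
```

It hit the hard stop at 9.3, the same height as the main rocker. I lift and go to the start key.

move_arm(
  plan=[
    {"tx":0,"ty":0,"tz":-1,"wx":0,"wy":0,"wz":0},
    {"tx":0,"ty":0,"tz":-2,"wx":0,"wy":0,"wz":0},
    {"tx":-0.4,"ty":3,"tz":0,"wx":0,"wy":0,"wz":0},
    {"tx":-0.5,"ty":3.5,"tz":0,"wx":0,"wy":0,"wz":0},
    {"tx":-0.5,"ty":3.5,"tz":0,"wx":0,"wy":0,"wz":0},
    {"tx":-0.5,"ty":2.8,"tz":0,"wx":0,"wy":0,"wz":0},
    {"tx":0,"ty":0,"tz":0,"wx":0,"wy":0,"wz":0},
    {"tx":0,"ty":0,"tz":0,"wx":0,"wy":0,"wz":0},
    {"tx":0,"ty":0,"tz":0,"wx":0,"wy":0,"wz":0},
  ],
)

```text
time_s: 9.63
ee_pos: [519.5, -184.6, 100.7]
ee_rot: [-180.0, -19.8, -8.0]
force: [0.1, 0.7, -0.4]
gripper_width: 0.3
gripper_force: 0.0
```

```bash
python3 st.py 0,0,15
python3 - <<'E'
from geo import *;from cam import *;from workcell import grab_frame
f=grab_frame("side");u=proj(f,pt(20,90,7)).astype(int);x,y=u-50
cv2.imwrite("pics/h3.png",cv2.resize(f["color"][y:y+100,x:x+100,::-1],(500,500),interpolation=cv2.INTER_CUBIC))
E
```

```text
panel up/left/out [ 0.4  1.  38.9] F panel [-0.1  0.7 -0.4] rot [-180.   -19.8   -8. ] 9.63
[array([-0.03,  0.1 ,  2.39]), array([-0.   ,  0.003, -0.   ])]
```

View pics/h3.png

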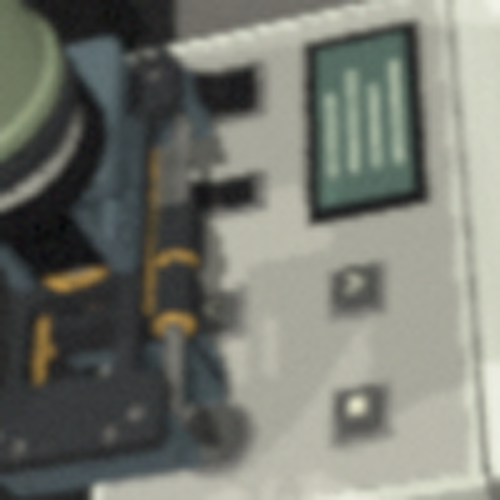

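The view shows both rockers' far halves at (235,88) and (235,190) lying flat, and the finger hovering at the start key, which shows at (225,430). Now I press it.

move_arm(
  plan=[
    {"tx":0,"ty":0.1,"tz":0.8,"wx":0,"wy":0,"wz":0},
    {"tx":0,"ty":0,"tz":0.8,"wx":0,"wy":0,"wz":0},
    {"tx":0,"ty":0,"tz":0.8,"wx":0,"wy":0,"wz":0},
    {"tx":0,"ty":0,"tz":0,"wx":0,"wy":0,"wz":0},
    {"tx":0,"ty":0,"tz":0,"wx":0,"wy":0,"wz":0},
    {"tx":0,"ty":0,"tz":0,"wx":0,"wy":0,"wz":0},
  ],
)

```text
time_s: 10.18
ee_pos: [528.0, -186.8, 77.9]
ee_rot: [180.0, -19.8, -8.0]
force: [0.0, -0.8, 0.3]
gripper_width: 0.5
gripper_force: 0.0
```

```bash
python3 st.py 0,0,10
```

```text
panel up/left/out [ 0.8 -0.  14.5] F panel [ 0.2 -0.8  0.3] rot [180.  -19.8  -8. ] 10.18
[array([-0.076, -0.003,  0.453]), array([-0.   ,  0.003,  0.   ])]
```

move_arm(
  plan=[
    {"tx":0,"ty":0,"tz":0.2,"wx":0,"wy":0,"wz":0},
    {"tx":0,"ty":0,"tz":0.2,"wx":0,"wy":0,"wz":0},
    {"tx":0,"ty":0,"tz":0,"wx":0,"wy":0,"wz":0},
    {"tx":0,"ty":0,"tz":0,"wx":0,"wy":0,"wz":0},
  ],
)

```text
time_s: 10.52
ee_pos: [529.2, -187.3, 74.5]
ee_rot: [180.0, -19.9, -8.0]
force: [0.6, 0.9, 0.3]
gripper_width: 0.2
gripper_force: 0.0
```

move_arm(
  plan=[
    {"tx":0,"ty":0,"tz":0.1,"wx":0,"wy":0,"wz":0},
    {"tx":0,"ty":0,"tz":0.1,"wx":0,"wy":0,"wz":0},
    {"tx":0,"ty":0,"tz":0,"wx":0,"wy":0,"wz":0},
    {"tx":0,"ty":0,"tz":0,"wx":0,"wy":0,"wz":0},
  ],
)

```text
time_s: 10.85
ee_pos: [530.0, -187.5, 72.8]
ee_rot: [180.0, -19.9, -8.0]
force: [-0.9, -0.1, 1.8]
gripper_width: 0.1
gripper_force: 1.3
```

```bash
python3 st.py
```

```text
panel up/left/out [ 1.  -0.4  9. ] F panel [-0.2 -0.2  2. ] rot [180.  -19.9  -8. ] 10.85
```

Contact. I press in steps until the force shows it has bottomed.

move_arm(
  plan=[
    {"tx":0,"ty":0,"tz":0.1,"wx":0,"wy":0,"wz":0},
    {"tx":0,"ty":0,"tz":0.1,"wx":0,"wy":0,"wz":0},
    {"tx":0,"ty":0,"tz":0.1,"wx":0,"wy":0,"wz":0},
    {"tx":0,"ty":0,"tz":0,"wx":0,"wy":0,"wz":0},
    {"tx":0,"ty":0,"tz":0,"wx":0,"wy":0,"wz":0},
  ],
)

```text
time_s: 11.27
ee_pos: [530.9, -187.6, 70.2]
ee_rot: [180.0, -19.9, -8.0]
force: [-4.0, 0.8, 7.9]
gripper_width: 0.5
gripper_force: 4.3
```

```bash
python3 st.py
```

```text
panel up/left/out [ 1.  -0.4  6.3] F panel [-1.1  0.3  8.8] rot [180.  -19.9  -8. ] 11.27
```

At 8.8 N it is past the 5.5 N bottoming force. I retract clear.

move_arm(
  plan=[
    {"tx":0,"ty":0,"tz":-1,"wx":0,"wy":0,"wz":0},
    {"tx":0,"ty":0,"tz":-2.5,"wx":0,"wy":0,"wz":0},
    {"tx":0,"ty":0,"tz":-3,"wx":0,"wy":0,"wz":0},
    {"tx":0,"ty":0,"tz":-3,"wx":0,"wy":0,"wz":0},
    {"tx":-3,"ty":0,"tz":-2,"wx":0,"wy":0,"wz":0},
    {"tx":-3.5,"ty":0,"tz":0,"wx":0,"wy":0,"wz":0},
    {"tx":-3.5,"ty":0,"tz":0,"wx":0,"wy":0,"wz":0},
    {"tx":-3,"ty":0,"tz":0,"wx":0,"wy":0,"wz":0},
    {"tx":0,"ty":0,"tz":0,"wx":0,"wy":0,"wz":0},
    {"tx":0,"ty":0,"tz":0,"wx":0,"wy":0,"wz":0},
    {"tx":0,"ty":0,"tz":0,"wx":0,"wy":0,"wz":0},
    {"tx":0,"ty":0,"tz":0,"wx":0,"wy":0,"wz":0},
  ],
)

```text
time_s: 12.27
ee_pos: [372.7, -165.7, 134.6]
ee_rot: [179.9, -20.0, -8.0]
force: [0.6, 0.6, 0.0]
gripper_width: 0.3
gripper_force: 0.0
```

Run:
```python
from geo import *;from cam import *;from workcell import grab_frame
ims=[]
for n in("side","top"):
    f=grab_frame(n);u=proj(f,pt(20,90,7)).astype(int);x,y=u-60
    ims.append(cv2.resize(f["color"][y:y+120,x:x+120,::-1],(400,400),interpolation=cv2.INTER_CUBIC))
cv2.imwrite("pics/h4.png",np.hstack(ims))
```

```text
(no output)
```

View pics/h4.png

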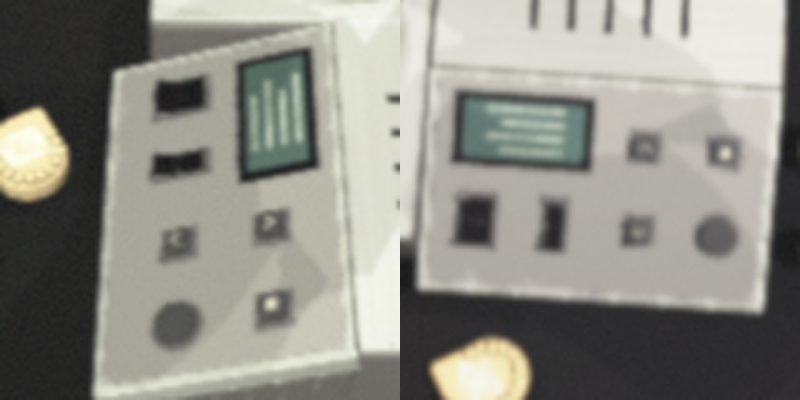

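Both rockers, at (180,97) and (180,163), have their near halves raised, the start key at (177,325) is out, and the arm is clear. I hand in the job.

```bash
python3 -c "
from workcell import env;print(env.job_done())"
```

```text
the job is handed in; nothing more can be done
None
```

I pressed the main rocker fully on, then the pump rocker, then tapped the start key, which sprang back out. The arm is clear, no other key was touched, and the job was handed in at about 12.4 s with no verdict returned.

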